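Gauge a frame moulding against the flip stop

TASK

Set the strip of picture-frame moulding for cutting: flip the stop on the jig's fence fully down, then slide the strip along flat against the fence until its end is home on the stop, and hold it there for a moment with a gentle but definite push, without shoving the stop along the fence from its setting. Then flip the stop back up past upright and leave it there, with the strip lying undisturbed in its gauged place and the other things on the table left alone.

Things in the scene. Friction and masses are not known exactly. Their poses are not given: they have to be found in the camera images.
- jig: Plywood cutting jig fixed on the table. Origin: on the table, in the board; x points away from the robot across the fence, y along the fence (to the robot's left), z up. Board 15 mm thick, from x -100 to +130 mm, y -270 to +270 mm. On it an aluminium fence bar along y: front face at x = +30 mm, 30 mm thick, 22 mm tall (top at z = 37 mm), the whole length of the board.
- fence_face (a point): Point on the front face of the fence, half-way along and half-way up it (jig x = 30, y = 0, z = 26 mm). Axes as the jig's. The strip must lie with its back side flat against this face.
- strip_centre (a point): Centre (half-way up) of the loose wooden strip, 34 mm wide (x), 220 mm long (y), 22 mm tall (z), about 0.10 to 0.18 kg, lying on the board in front of the fence, a few mm to 3 cm off it and slightly askew, short of the stop. Its y axis points to the end that goes against the stop.
- strip_end (a point): Middle of the strip's +y end face, the end that goes against the stop (110 mm from the strip's centre).
- carriage: Flip stop: a dark steel block riding on the fence, 54 mm along it, top of its ears at z = 72 mm, with an aluminium leaf hinged on it. Origin at jig x = 0, z = 0, 8 mm to the +y side of the nominal blocking face; axes as the jig's. It is clamped by friction only: pushed along the fence with more than about 12 N it creeps off its setting.
- stop_face (a point): Nominal place of the stop's blocking face (facing -y) when the leaf is down, 17 mm in front of the fence, at the height of the strip's middle. The true face is set by a fine-adjusting screw up to 6 mm to either side (along y) of this point, and no pose tells where: the strip must be slid on until it is felt to meet it. It belongs to the carriage and does not swing with the leaf.
- hinge (a point): Point on the leaf's hinge axis, which runs along the jig's y at jig x = 50 mm, z = 63 mm, beside the middle of the pin's free part.
- leaf (a joint): Leaf angle (rad): 0 = down on its rest, the arm level and pointing to the jig's -x, its tongue (14 mm thick along y, 33 mm wide) hanging in front of the fence to 3 mm above the board; 1.57 = the arm upright; 1.95 = leaning back, its limit. It has a stiff hinge (about 0.1 N m) and stays where it is left.
- pin (a point): Middle of the free part of the leaf's grip pin, a steel rod 12 mm in diameter at the arm's end, 70 mm from the hinge axis, parallel to the fence, sticking out 40 mm on the side (+y) away from the strip, with nothing beside it. At leaf angle a it stands at jig x = 50 - 70 cos a, z = 63 + 70 sin a mm.
- brush_jar: White ceramic jar of brushes, 74 mm wide, 210 mm tall; a bystander, leave it alone. Origin at its underside.
- white_bottle: White plastic bottle, 60 mm wide, 170 mm tall; a bystander, leave it alone. Origin at its underside.
- bowl: White ceramic bowl, 130 mm wide, 60 mm tall; a bystander, leave it alone. Origin at its underside.
- jam_jar: Glass jar with a steel lid, 68 mm wide, 75 mm tall; a bystander, leave it alone. Origin at its underside.
- water_cup: Glass water cup, 72 mm wide, 80 mm tall; a bystander, leave it alone. Origin at its underside.
- eraser: Eraser, 24 x 50 x 14 mm, on the board behind the fence; a bystander, leave it alone. Origin at its underside.
- sharpener: Small brass pencil sharpener, 18 x 26 x 15 mm, on the board behind the fence; a bystander, leave it alone. Origin at its underside.
- brush: Paint brush lying on the table behind the jig; a bystander, leave it alone. Origin at its underside.
Not all that is in view belongs to the job. What is meant by the part that bears strip_centre is not pink, and is the smaller of those in its own colour.

How it is judged:
By the outcome, as a careful person would: the job done as asked, in the order asked, and still so for the second after the job is handed in, with the robot touching nothing.
It also fails if it takes over 72 s, if anything falls off the work surface, if the arm or the gripper's body presses on something with over 40 N, if the wrist force passes 120 N, or if a joint passes its speed limit or range.

ROBOT

A 6-joint arm with a two-finger parallel gripper is mounted at the origin on the work surface. World frame = base frame: x ahead of the robot, y to its left, z up, the work surface at z = 0. Lengths are in mm, angles in degrees, forces in N, time in s.
With the tool pointing down it reaches from about 350 to 850 mm from the base axis. Payload 8.1 kg.
Tool frame: the origin (TCP) lies at the very end of the fingers, on their centre line; the grasp point (between the pads) lies 19 mm behind it; z points along the fingers, y is the line along which they close (so a half turn about z gives the same grasp; the last joint's range is limited). The gripper opens to 85 mm and grips with 20 to 120 N. Pads are 22 mm wide; open, the fingers measure 114 mm over their backs; the gripper's body (76 mm by 85 mm) begins 54 mm behind the grasp point. The pads swing forward as they close: fully open they stand 13 mm farther back than shut.
Start: joints at [-70.669, 7.471, 85.268, -0, 87.261, -4.893], TCP at [246.209, -547.162, 231.292] pointing down, gripper open.
Joint ranges: [-169.43, 169.43], [-51.17, 129.36], [1.28, 143.12], [-76.62, 256.62], [0, 156.53], [-152.29, 152.29]. Speed limits (degrees/s): [136.94, 136.94, 159.86, 180, 180, 180].

INTERFACE

Orientations are given as [roll, pitch, yaw] about the fixed x, y, z axes, in that order (R = Rz(yaw) Ry(pitch) Rx(roll)).
In Python, from bench import sense, eyes, job, models gives the robot as it stands. The module is installed in compiled form; this text tells all that it offers.
- The arm moves only by the tool apply_moves, never from a script. Its argument "rows" is a list of rows, each a list of 6 numbers: the shift along the tool's x, y, z in mm, then the turn, a rotation vector about the tool's x, y, z in rad. In form: [[dx, dy, dz, rx, ry, rz], ...]. A call has exactly 5 rows; each row shifts and turns the commanded pose from where the row before left it, along the tool's axes as they then stand; what a row does not reach is not made up. A row lasts 1/8 s, in which the tool goes at most 62.5 mm and 10.7 degrees, less where a joint would pass 70% of its speed; a pose out of reach is approached as far as the arm can. A call is refused whole if a number of a shift passes 62.5 or a number of a turn 0.188, either way. A call with a gripper value outside its range is refused whole. "fingers" is the finger opening in mm, from 0 to 85.4, set as the call begins (left out, the last holds). The fingers move at their own pace and stop on an object; "grip_force" is the grip in N (left out, the last holds). Time passes only in rows, so rows that do not move let the fingers close, or fill a call up. It gives the time, the measured TCP pose, the force, the opening and the grip force at its end, in the units of the state.
- sense(): the state, without advancing time (a new reading comes with each control period).
- eyes.snapshot(name): name is "scene" or "top" or "wrist"; returns (picture, depth): 384x512x3 uint8, red, green, blue; 384x512 float32, mm along the optical axis (not along the pixel's ray), 0 where there is no reading.
- eyes.get_calibration(name): a dict with "intrinsics" (3x3 intrinsics, pixels), "R" (3x3) and "t" (3): a world point X has camera coordinates R X + t; the wrist camera has in their place "mount" (4x4, takes a point from camera to tool coordinates, whose origin is the TCP and whose axes are the flange's). Camera axes: x right, y down, z forward; pixel columns grow to the right and rows downward; lengths in mm; the calibration is good to about 2 mm. A picture is of the moment at which its call begins: read the wrist's pose just before it. get_calibration takes no time and is no camera call.
- job.hand_in(): hands the job in; it is judged then, once.
Trained networks look in the newest picture that a camera, given by its name, has taken for a name from the list of things; names that differ only in an ending like _2 or _b are one class to them, and where a whole thing is asked for, a point or a joint stands for the part that bears it (a point fixed in the world has none). Each returns a list of dicts, best first, with "confidence" (0 to 1); they miss things now and then, are a little off and sometimes report something else, mostly with a low value. They report only what shows in the picture. A call takes as long as a camera call. They do not tell look-alikes from the thing itself.
- models.boxes_of(name, camera): "xyz" ([x, y, z] in mm, in world coordinates, good to about 4 mm: the middle of the surface that is visible of it).
- models.cut_out(name, camera): "pixels" (384x512 bool, what is visible of it).
- models.place_of(name, camera): "xyz" ([x, y, z] in mm, in world coordinates, good to about 4 mm: a listed point, or the origin of a listed thing).
The state is a dict: "time": time; "joint_pos": joint angles; "qd": joint speeds; "joint_efforts": joint torques, N m; "tool_pos": TCP position; "tcp_rot": TCP orientation; "ft_force": force on the tool from outside, world axes, zero at the start; "wrist_torque": the same for the moment, N m; "finger_gap": finger opening in mm; "grip_force": force on a finger pad.
Only numpy, scipy, OpenCV 4.12 (cv2) and the standard library are available. Lean on these libraries where they do the work, as an engineer would, in place of code of your own. Each camera call takes 0.05 s, during which the arm holds its last target. There are 200 camera calls.

## Working session

There is one attempt and no reset: what is moved stays moved. The work goes in short steps, Python scripts to look and compute and a tool call to move; the robot and the scene stay as the last step left them, time stands still between calls to the robot, and variables do not carry over. Pictures are saved under pics/ and viewed, at most 10 in all, crops included, and the job is handed in when it is done.

Besides the shell and the picture viewer there is one more tool, called after "Request:" as name([rows], argument=value, ...), one row to a line, values as JSON. apply_moves: Moves the arm, as the interface text tells. Its arguments: {"type":"object","properties":{"rows":{"type":"array"},"fingers":{"type":"number"},"grip_force":{"type":"number"}},"required":["rows"]}

```bash
mkdir -p pics; ls; python3 - <<'E'
from bench import sense, eyes, job, models
import cv2, numpy as np
s=sense(); print(s['time'],s['tool_pos'],s['tcp_rot'],s['ft_force'],s['finger_gap'])
P=[]
for c in ('scene','top'):
    p,d=eyes.snapshot(c); P.append(p)
    for n in ['jig','fence_face','strip_centre','strip_end','carriage','stop_face','hinge','pin']:
        print(c,n,[(np.round(r['xyz']).tolist(),round(r['confidence'],2)) for r in models.place_of(n,c)][:4])
cv2.imwrite('pics/a.png',cv2.cvtColor(cv2.resize(P[0],(800,600)),cv2.COLOR_RGB2BGR))
cv2.imwrite('pics/b.png',cv2.cvtColor(cv2.resize(P[1],(800,600)),cv2.COLOR_RGB2BGR))
E
```

```text
pics
0.0 [ 245.99360505 -546.62598167  230.22755261] [-1.79891287e+02 -7.79610961e-03  2.42228159e+01] [ 0.55832697 -0.16596584 -0.2569445 ] 85.64027744419846
scene jig [([542.0, -43.0, -1.0], 0.93), ([776.0, 116.0, -0.0], 0.73)]
scene fence_face [([571.0, -38.0, 25.0], 0.64)]
scene strip_centre [([534.0, -138.0, 31.0], 0.91), ([239.0, -315.0, 16.0], 0.79), ([249.0, 257.0, 11.0], 0.78)]
scene strip_end [([310.0, 174.0, 7.0], 0.84), ([197.0, -179.0, 14.0], 0.7), ([528.0, -35.0, 24.0], 0.6), ([543.0, -45.0, -0.0], 0.4)]
scene carriage [([520.0, 84.0, -1.0], 0.7), ([779.0, -17.0, -1.0], 0.49)]
scene stop_face []
scene hinge [([571.0, 129.0, 66.0], 0.95)]
scene pin [([582.0, 133.0, 134.0], 0.9), ([523.0, 86.0, 3.0], 0.42)]
top jig [([539.0, -45.0, 0.0], 0.72)]
top fence_face [([572.0, -41.0, 26.0], 0.76)]
top strip_centre [([534.0, -140.0, 25.0], 0.97), ([243.0, -314.0, 12.0], 0.96), ([248.0, 256.0, 11.0], 0.58)]
top strip_end [([315.0, 172.0, 10.0], 0.82), ([529.0, -25.0, 28.0], 0.64), ([194.0, -181.0, 18.0], 0.63)]
top carriage [([517.0, 89.0, 0.0], 0.62), ([536.0, 79.0, 23.0], 0.36)]
top stop_face [([534.0, 77.0, 22.0], 0.64)]
top hinge [([568.0, 131.0, 67.0], 0.81)]
top pin [([584.0, 132.0, 132.0], 0.73), ([678.0, -408.0, -0.0], 0.73)]
```

View pics/a.png

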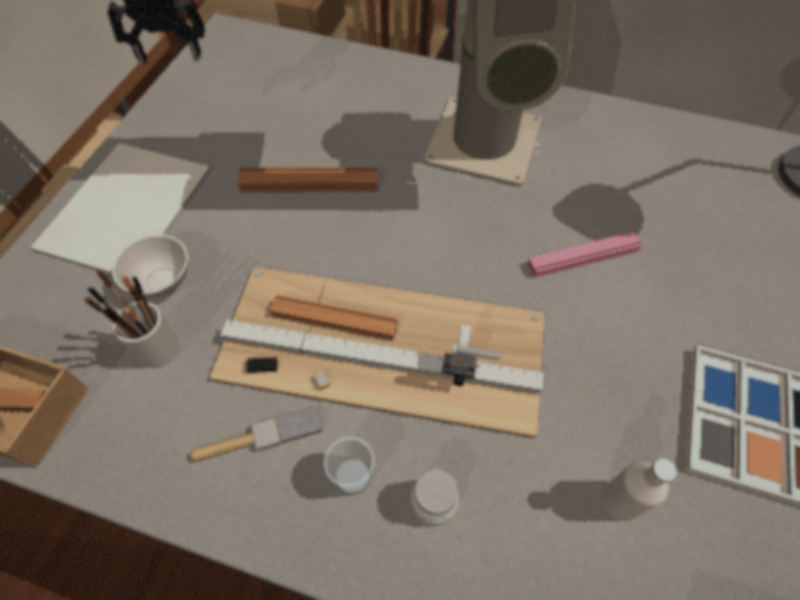

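View pics/b.png

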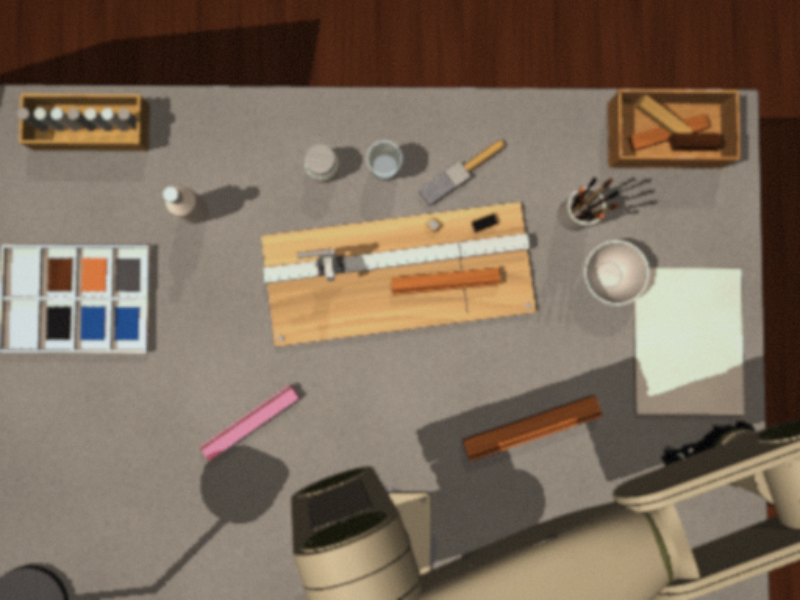

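The pictures show three candidate strips, with positions given in the top view: one on the jig at (447,281), a longer brown one by the robot base at (532,425), and a pink one at (250,422). The strip on the jig fits, because it isn't pink and is the smaller of the two brown ones. The stop is at (330,263) with its leaf up. I'll confirm the strip with a crop and measure the jig.

```bash
cat > h.py <<'E'
import cv2, numpy as np
from bench import sense, eyes, job, models
from scipy.spatial.transform import Rotation as Ro
def unproj(uv,z,c):
    k=eyes.get_calibration(c); uv=np.atleast_2d(uv)
    r=np.c_[uv,np.ones(len(uv))]@np.linalg.inv(k['intrinsics']).T@k['R']
    o=-np.array(k['R']).T@k['t']
    return o+r*((z-o[2])/r[:,2:])
def rect(mask,z,c):
    ct=max(cv2.findContours(mask.astype(np.uint8),cv2.RETR_EXTERNAL,cv2.CHAIN_APPROX_NONE)[0],key=cv2.contourArea)
    return cv2.minAreaRect(unproj(ct[:,0].astype(float),z,c)[:,:2].astype(np.float32))
E
python3 - <<'E'
from h import *
for c in ('top','scene'):
    p,d=eyes.snapshot(c)
    for n,z in (('jig',15),('strip_centre',37)):
        for r in models.cut_out(n,c): 
            print(c,n,round(r['confidence'],2),r['pixels'].sum(),np.round(np.hstack(rect(r['pixels'],z,c)),1))
    if c=='top': q=p
    for n in ('pin','hinge','stop_face','strip_end','strip_centre'):
        print(n,[(np.round(r['xyz']).tolist(),round(r['confidence'],2)) for r in models.place_of(n,c)][:3])
cv2.imwrite('pics/c.png',cv2.cvtColor(cv2.resize(q[120:300,120:390],(800,533),interpolation=cv2.INTER_CUBIC),cv2.COLOR_RGB2BGR))
E
```

```text
top jig 0.7 11035 [553.9 -41.7 229.6 546.3   7.7]
top jig 0.63 695 [ 690.5 -422.2   76.3  111.6   38. ]
top strip_centre 0.81 1399 [ 243.3 -309.3   49.1  284.8   18.7]
top strip_centre 0.64 780 [ 538.1 -136.2   38.   219.4    5.2]
top strip_centre 0.59 716 [252.8 255.6  33.5 219.   35.3]
pin [([585.0, 130.0, 134.0], 0.77), ([652.0, -111.0, 14.0], 0.71)]
hinge [([569.0, 129.0, 62.0], 0.52)]
stop_face [([537.0, 77.0, 25.0], 0.85)]
strip_end [([313.0, 171.0, 9.0], 0.77), ([532.0, -25.0, 30.0], 0.7), ([195.0, -184.0, 17.0], 0.58)]
strip_centre [([248.0, 259.0, 12.0], 0.68), ([243.0, -314.0, 14.0], 0.64), ([531.0, -141.0, 25.0], 0.57)]
scene jig 0.77 14425 [560.  -43.5 235.3 552.9   7.9]
scene jig 0.63 365 [509.7 110.9  79.1  79.6  15.6]
scene jig 0.16 1156 [ 773.7 -173.3   48.9  201.    34.2]
scene strip_centre 0.77 1025 [273.  256.7  49.3 227.   35. ]
scene strip_centre 0.65 1219 [ 264.6 -305.8   59.8  274.5   18.5]
scene strip_centre 0.65 1393 [ 548.6 -488.3  135.3  134.4   18.4]
scene strip_centre 0.62 1225 [ 544.5 -133.9   48.2  224.1    5.6]
pin [([582.0, 134.0, 134.0], 0.66)]
hinge [([566.0, 129.0, 65.0], 0.63), ([662.0, -219.0, 16.0], 0.33)]
stop_face []
strip_end [([527.0, -32.0, 25.0], 0.97), ([314.0, 170.0, 7.0], 0.89)]
strip_centre [([248.0, 259.0, 12.0], 0.87), ([238.0, -314.0, 14.0], 0.77)]
```

View pics/c.png

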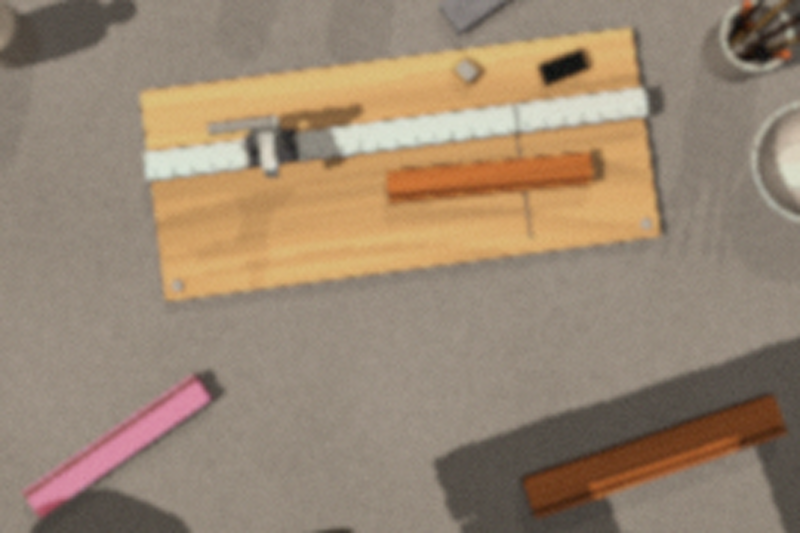

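The crop confirms it: the strip to use is the shorter brown one at crop (490,175), on the board in front of the fence. The leaf is up at crop (270,145). Next I plan the approach to above the pin.

```bash
cat >> h.py <<'E'
TH=np.radians(7.6); O=np.array([539.5,-43.5]); EX=np.array([np.cos(TH),np.sin(TH)]); EY=np.array([-EX[1],EX[0]])
def j2w(x,y,z): return np.r_[O+x*EX+y*EY,z]
def w2j(p): d=np.array(p[:2])-O; return np.round([d@EX,d@EY,p[2]],1)
def rows(goal,n,yaw=None,pose=None):
    s=sense(); p=np.array(s['tool_pos']); R=Ro.from_euler('xyz',s['tcp_rot'],degrees=True)
    G=Ro.from_euler('xyz',[180,0,np.degrees(TH)+90 if yaw is None else yaw],degrees=True)
    v=(R.inv()*G).as_rotvec(); m=max(n if 0 else int(np.ceil(np.abs(v).max()/.18)),1)
    for i in range(n):
        t=v/m if i<m else v*0
        print(np.round(np.r_[R.inv().apply((np.array(goal)-p)/n),t],3).tolist())
        R=R*Ro.from_rotvec(t)
def st():
    s=sense(); print(round(s['time'],2),'jig',w2j(s['tool_pos']),'rot',np.round(s['tcp_rot'],2),'F',np.round(s['ft_force'],2),s['finger_gap'])
E
python3 - <<'E'
from h import *
print(j2w(67,170,230)); rows(j2w(67,170,230),15)
E
```

```text
[583.42785485 133.86781999 230.        ]
[39.131, -32.182, 0.085, 0.0, 0.0, -0.16]
[43.761, -25.533, 0.085, 0.0, 0.0, -0.16]
[47.271, -18.231, 0.086, 0.0, 0.0, -0.16]
[49.573, -10.463, 0.086, 0.0, 0.0, -0.16]
[50.607, -2.427, 0.086, 0.0, 0.0, -0.16]
[50.347, 5.67, 0.087, 0.0, 0.0, -0.16]
[48.799, 13.623, 0.087, 0.0, 0.0, -0.16]
[46.004, 21.227, 0.087, 0.0, 0.0, -0.16]
[42.032, 28.289, 0.087, 0.0, 0.0, -0.0]
[42.032, 28.289, 0.087, 0.0, 0.0, -0.0]
[42.032, 28.289, 0.087, 0.0, 0.0, -0.0]
[42.032, 28.289, 0.087, 0.0, 0.0, -0.0]
[42.032, 28.289, 0.087, 0.0, 0.0, -0.0]
[42.032, 28.289, 0.087, 0.0, 0.0, -0.0]
[42.032, 28.289, 0.087, 0.0, 0.0, -0.0]
```

Request:
apply_moves([
  [39,-32,0,0,0,-0.16],
  [44,-25.5,0,0,0,-0.16],
  [47,-18,0,0,0,-0.16],
  [49.5,-10.5,0,0,0,-0.16],
  [50.5,-2.5,0,0,0,-0.16],
], fingers=60, grip_force=25)

```text
time: 2.33
tool_pos: [359.1, -319.3, 231.5]
tcp_rot: [180.0, 0.0, 70.4]
ft_force: [0.4, -1.0, 0.1]
finger_gap: 60.0
grip_force: 0.0
```

Request:
apply_moves([
  [50.5,5.5,0,0,0,-0.16],
  [49,13.5,0,0,0,-0.16],
  [46,21,0,0,0,-0.16],
  [42,28.5,0,0,0,0],
  [42,28.5,0,0,0,0],
])

```text
time: 2.95
tool_pos: [471.8, -91.8, 231.6]
tcp_rot: [180.0, 0.0, 97.6]
ft_force: [0.5, -0.1, 0.3]
finger_gap: 60.1
grip_force: 0.0
```

Request:
apply_moves([
  [42,28,0,0,0,0],
  [42,28,0,0,0,0],
  [42,28,0,0,0,0],
  [42,28,0,0,0,0],
  [42,28,0,0,0,0],
])

```text
time: 3.58
tool_pos: [582.9, 134.9, 231.4]
tcp_rot: [180.0, 0.0, 97.6]
ft_force: [0.5, 0.2, -0.0]
finger_gap: 60.0
grip_force: 0.0
```

```bash
python3 - <<'E'
from h import *
st()
p,d=eyes.snapshot('wrist')
for n in ('pin','hinge','stop_face','strip_end','strip_centre','fence_face'):
    print(n,[(w2j(r['xyz']),round(r['confidence'],2)) for r in models.place_of(n,'wrist')][:3])
cv2.imwrite('pics/d.png',cv2.cvtColor(p,cv2.COLOR_RGB2BGR))
st()
E
```

```text
3.58 jig [ 66.6 171.1 231.4] rot [1.7997e+02 1.0000e-02 9.7570e+01] F [ 0.55  0.2  -0.02] 60.04029996235934
pin [(array([ 66. , 167.5, 129.9]), 0.72)]
hinge [(array([ 50.7, 168.3,  64.3]), 0.61)]
stop_face [(array([ 10.3, 120.6,  31. ]), 0.88), (array([-7.8, 16.9, 28.9]), 0.24)]
strip_end [(array([-197.9,  239.4,   11.7]), 0.88), (array([-10.8,  14.1,  23.1]), 0.66)]
strip_centre [(array([-19.2, -94.1,  26.5]), 0.69)]
fence_face [(array([31. ,  1.1, 24.4]), 0.68), (array([-0.4, -2.3,  7.2]), 0.55)]
3.92 jig [ 65.4 168.6 231.4] rot [-1.7999e+02  2.0000e-02  9.7510e+01] F [-0.19 -0.59  0.04] 60.051268552143846
```

View pics/d.png

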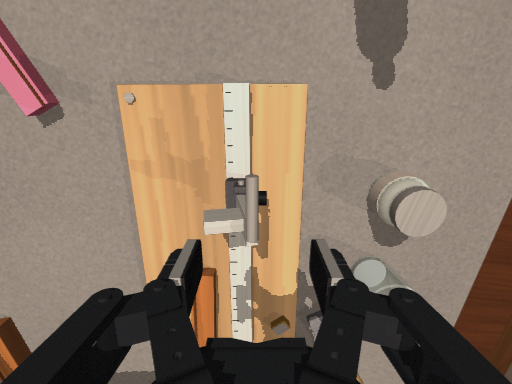

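The wrist view shows the pin at about (252,210), centred between the open fingers. The network puts it at jig (66,168,130). I descend and grip it.

Request:
apply_moves([
  [-1,0,30,0,0,0],
  [0,0,30,0,0,0],
  [0,0,30,0,0,0],
  [0,0,20,0,0,0],
  [0,0,8,0,0,0],
])

```text
time: 4.55
tool_pos: [581.8, 131.5, 112.2]
tcp_rot: [-179.9, 0.0, 97.5]
ft_force: [0.4, -0.2, -0.6]
finger_gap: 60.0
grip_force: 0.0
```

Request:
apply_moves([
  [0,0,0,0,0,0],
  [0,0,0,0,0,0],
  [0,0,0,0,0,0],
  [0,0,0,0,0,0],
  [0,0,0,0,0,0],
], fingers=4, grip_force=25)

```text
time: 5.18
tool_pos: [583.3, 132.5, 114.5]
tcp_rot: [179.9, -0.0, 97.6]
ft_force: [-0.6, -0.9, 6.4]
finger_gap: 10.7
grip_force: 24.7
```

```bash
python3 - <<'E'
from h import *
st()
E
```

```text
5.17 jig [ 66.6 168.6 114.5] rot [179.88  -0.    97.57] F [-0.63 -0.91  6.44] 10.746735197227807
```

Request:
apply_moves([
  [0,-12.5,-1.9,0,0,0],
  [0,-12.5,0.4,0,0,0],
  [0,-12.3,2.6,0,0,0],
  [0,-11.6,4.8,0,0,0],
  [0,-11,7.1,0,0,0],
])

```text
time: 5.8
tool_pos: [522.2, 124.2, 99.7]
tcp_rot: [-180.0, 0.0, 97.6]
ft_force: [2.6, -0.1, 1.6]
finger_gap: 10.9
grip_force: 25.4
```

Request:
apply_moves([
  [0,-9.1,8.6,0,0,0],
  [0,-7.5,10.2,0,0,0],
  [0,-5.6,11.4,0,0,0],
  [0,-2,6.1,0,0,0],
  [0,-1.4,6.1,0,0,0],
])

```text
time: 6.42
tool_pos: [497.6, 121.0, 57.3]
tcp_rot: [180.0, -0.0, 97.6]
ft_force: [4.2, -0.5, 3.3]
finger_gap: 11.0
grip_force: 24.6
```

Request:
apply_moves([
  [0,-0.7,4,0,0,0],
  [0,-0.3,3,0,0,0],
  [0,-0.1,2.5,0,0,0],
  [0,0,1.5,0,0,0],
  [0,0,1,0,0,0],
])

```text
time: 7.05
tool_pos: [497.1, 121.0, 47.4]
tcp_rot: [180.0, -0.0, 97.6]
ft_force: [-4.5, -0.2, 22.2]
finger_gap: 10.6
grip_force: 26.3
```

```bash
python3 - <<'E'
from h import *
st()
E
```

```text
7.05 jig [-20.3 168.7  47.4] rot [ 1.7996e+02 -1.0000e-02  9.7570e+01] F [-4.47 -0.24 22.22] 10.563232526805812
```

Fz is 22 N at the pin-down height, so the leaf is on its rest. I release, lift and take a close look before pushing the strip.

Request:
apply_moves([
  [0,0,-1,0,0,0],
  [0,0,0,0,0,0],
  [0,0,-10,0,0,0],
  [0,0,-30,0,0,0],
  [-20,0,-40,0,0,0],
], fingers=40)

```text
time: 7.68
tool_pos: [497.7, 101.5, 126.9]
tcp_rot: [-179.8, -0.0, 97.7]
ft_force: [0.9, 0.1, 0.9]
finger_gap: 40.0
grip_force: 0.0
```

Request:
apply_moves([
  [-45,-10,-30,0,0,0],
  [-50,-10,-30,0,0,0],
  [-50,-10,0,0,0,0],
  [-50,-10,0,0,0,0],
  [-50,0,0,0,0,0],
], fingers=0)

```text
time: 8.3
tool_pos: [491.1, -148.6, 187.5]
tcp_rot: [180.0, 0.0, 97.6]
ft_force: [0.3, -0.1, 0.9]
finger_gap: -0.0
grip_force: 0.0
```

```bash
python3 - <<'E'
from h import *
st()
for c in ('wrist','top'):
    p,d=eyes.snapshot(c)
    for n in ('pin','hinge','stop_face','strip_end','strip_centre','fence_face'):
        print(c,n,[(w2j(r['xyz']),round(r['confidence'],2)) for r in models.place_of(n,c)][:3])
    if c=='wrist': cv2.imwrite('pics/e.png',cv2.cvtColor(p,cv2.COLOR_RGB2BGR))
for r in models.cut_out('strip_centre','top'):
    q=rect(r['pixels'],37,'top'); print(w2j([*q[0],0]),q[1],q[2])
E
```

```text
8.3 jig [-61.8 -97.8 187.5] rot [179.99   0.    97.55] F [ 0.27 -0.12  0.89] -0.039358833435476394
wrist pin []
wrist hinge []
wrist stop_face []
wrist strip_end [(array([-7.8,  9.2, 26.8]), 0.69)]
wrist strip_centre [(array([-18.3, -94.6,  26.4]), 0.9), (array([-332.6, -229.6,   17.7]), 0.69)]
wrist fence_face [(array([31.6, -1.1, 24.6]), 0.98)]
top pin [(array([-15.5, 167.2,  62.7]), 0.78), (array([ -1.1, 134.4,   0.9]), 0.61)]
top hinge [(array([ 49.6, 167.2,  65. ]), 0.74), (array([  90.5, -381.2,    1.8]), 0.59)]
top stop_face [(array([ 10.2, 120.5,  22.2]), 0.59)]
top strip_end [(array([-197.3,  244.8,   12.6]), 0.94), (array([-359.3,  -93.1,   18.6]), 0.9), (array([-8.7, 16.5, 29.9]), 0.75)]
top strip_centre [(array([-330.3, -227. ,   10. ]), 0.92), (array([-250. ,  335.7,   12.4]), 0.55), (array([205.3, 404.7,   1.3]), 0.55)]
top fence_face [(array([26.4, -4.2, 27.7]), 0.61)]
[-244.9  332.8    0. ] (31.714174270629883, 216.44955444335938) 34.881080627441406
[-328.5 -228.9    0. ] (47.985538482666016, 272.6405334472656) 19.302186965942383
[-13.7 -18.7   0. ] (37.97066116333008, 72.65534973144531) 0.25741615891456604
```

View pics/e.png

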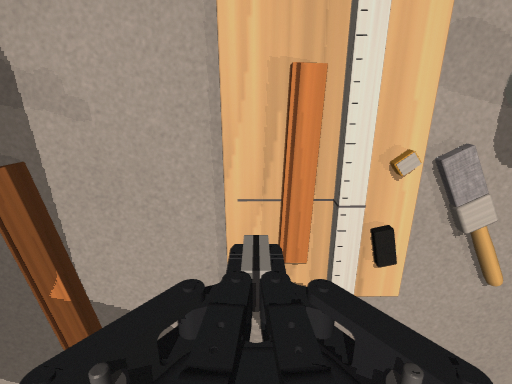

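The wrist view shows the strip (x 283–327, y 62–262) clear in front of the fence, slightly askew, with the closed fingers in front of it. I descend in front of its middle and push it to the fence.

Request:
apply_moves([
  [2,-4,40,0,0,0],
  [2,-4,45,0,0,0],
  [0,0,45,0,0,0],
  [0,0,25,0,0,0],
  [0,0,10,0,0,0],
])

```text
time: 9.68
tool_pos: [482.0, -143.6, 20.1]
tcp_rot: [-179.8, -0.1, 97.6]
ft_force: [-0.5, -0.2, 0.0]
finger_gap: 0.2
grip_force: 0.0
```

Request:
apply_moves([
  [0,10,0,0,0,0],
  [0,5,0,0,0,0],
  [0,5,0,0,0,0],
  [0,5,0,0,0,0],
  [0,5,0,0,0,0],
])

```text
time: 10.3
tool_pos: [513.4, -140.3, 22.1]
tcp_rot: [-180.0, 0.0, 97.6]
ft_force: [-0.6, 0.1, 0.7]
finger_gap: -0.2
grip_force: 0.7
```

```bash
python3 - <<'E'
from h import *
st()
E
```

```text
10.3 jig [-38.7 -92.4  22.1] rot [-1.800e+02  1.000e-02  9.757e+01] F [-0.56  0.1   0.68] -0.23815520932195744
```

Request:
apply_moves([
  [0,4,0,0,0,0],
  [0,4,0,0,0,0],
  [0,3,0,0,0,0],
  [0,2,0,0,0,0],
  [0,2,0,0,0,0],
])

```text
time: 10.92
tool_pos: [528.0, -138.2, 21.9]
tcp_rot: [-180.0, -0.0, 97.6]
ft_force: [-0.8, -1.1, 0.9]
finger_gap: 0.3
grip_force: 0.6
```

Request:
apply_moves([
  [0,1,0,0,0,0],
  [0,1,0,0,0,0],
  [0,0.5,0,0,0,0],
  [0,0.5,0,0,0,0],
  [0,0,0,0,0,0],
])

```text
time: 11.55
tool_pos: [530.9, -137.9, 21.9]
tcp_rot: [180.0, 0.0, 97.6]
ft_force: [0.5, -0.7, 0.3]
finger_gap: 0.5
grip_force: 0.3
```

Request:
apply_moves([
  [0,1,0,0,0,0],
  [0,1,0,0,0,0],
  [0,0.7,0,0,0,0],
  [0,0.5,0,0,0,0],
  [0,0,0,0,0,0],
])

```text
time: 12.18
tool_pos: [534.1, -137.5, 21.9]
tcp_rot: [180.0, 0.0, 97.6]
ft_force: [-0.2, 0.3, -1.0]
finger_gap: -0.2
grip_force: 0.3
```

```bash
python3 - <<'E'
from h import *
st()
p,d=eyes.snapshot('wrist')
cv2.imwrite('pics/f.png',cv2.cvtColor(p,cv2.COLOR_RGB2BGR))
for n in ('strip_end','strip_centre'):
        print(n,[(w2j(r['xyz']),round(r['confidence'],2)) for r in models.place_of(n,'wrist')][:3])
E
```

```text
12.18 jig [-17.7 -92.4  21.9] rot [180.     0.    97.56] F [-0.23  0.32 -1.03] -0.23801788400428414
strip_end [(array([17.3, 14.7, 24.7]), 0.83)]
strip_centre [(array([  8.6, -93.5,  27.1]), 0.93)]
```

View pics/f.png

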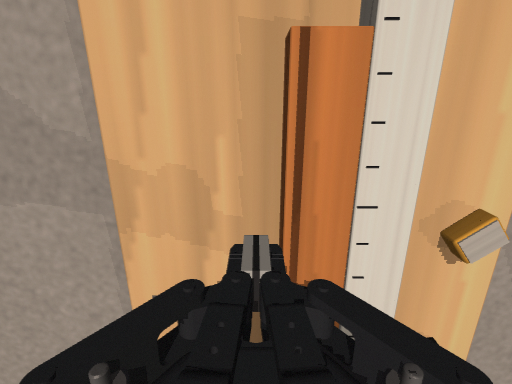

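The strip has moved and its far end (372,27) is about at the fence edge. I keep pushing until I feel force.

Request:
apply_moves([
  [0,0.7,0,0,0,0],
  [0,0.7,0,0,0,0],
  [0,0.7,0,0,0,0],
  [0,0.4,0,0,0,0],
  [0,0,0,0,0,0],
])

```text
time: 12.95
tool_pos: [534.9, -137.3, 21.8]
tcp_rot: [-179.8, -0.0, 97.6]
ft_force: [-10.6, -1.9, 8.3]
finger_gap: -0.1
grip_force: 5.6
```

Request:
apply_moves([
  [0,0.5,0,0,0,0],
  [0,0.5,0,0,0,0],
  [0,0.5,0,0,0,0],
  [0,0,0,0,0,0],
  [0,0,0,0,0,0],
])

```text
time: 13.58
tool_pos: [535.1, -137.3, 21.7]
tcp_rot: [-179.6, -0.0, 97.6]
ft_force: [-18.1, -1.8, 14.3]
finger_gap: -0.1
grip_force: 9.4
```

The strip is firmly against the fence (18 N on it, TCP at jig x ≈ -17). I back off, lift over, and go behind the strip's -y end.

Request:
apply_moves([
  [0,-4,0,0,0,0],
  [0,-12,0,0,0,0],
  [-20,0,-25,0,0,0],
  [-40,0,-25,0,0,0],
  [-50,14,0,0,0,0],
])

```text
time: 14.2
tool_pos: [552.0, -247.6, 74.9]
tcp_rot: [179.8, 0.1, 97.6]
ft_force: [1.1, 0.2, 0.1]
finger_gap: 0.1
grip_force: 0.0
```

Request:
apply_moves([
  [-32,29,0,0,0,0],
  [0,0,0,0,0,0],
  [0,0,0,0,0,0],
  [0,0,0,0,0,0],
  [0,0,0,0,0,0],
])

```text
time: 14.82
tool_pos: [583.2, -273.4, 72.2]
tcp_rot: [180.0, 0.0, 97.6]
ft_force: [-0.2, 0.3, -0.0]
finger_gap: 0.2
grip_force: 0.0
```

```bash
python3 - <<'E'
from h import *
st()
p,d=eyes.snapshot('wrist')
cv2.imwrite('pics/g.png',cv2.cvtColor(p,cv2.COLOR_RGB2BGR))
for n in ('strip_end','strip_centre','stop_face'):
        print(n,[(w2j(r['xyz']),round(r['confidence'],2)) for r in models.place_of(n,'wrist')][:3])
for r in models.cut_out('strip_centre','wrist')[:2]: print(r['confidence'],r['pixels'].sum())
E
```

```text
14.82 jig [  12.9 -233.7   72.2] rot [179.99   0.    97.61] F [-0.23  0.26 -0.01] 0.223043761816925
strip_end []
strip_centre []
stop_face []
0.82 10354
```

View pics/g.png

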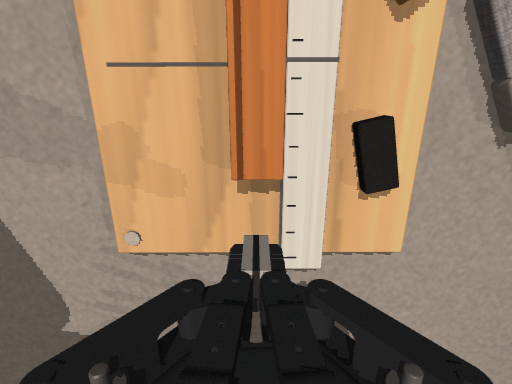

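The strip is flush on the fence, with its near end at row 180 and the fingertips clear behind it. I descend and slide it along.

Request:
apply_moves([
  [0,0,20,0,0,0],
  [0,0,20,0,0,0],
  [0,0,9,0,0,0],
  [8,0,0,0,0,0],
  [5,0,0,0,0,0],
])

```text
time: 15.7
tool_pos: [582.0, -260.7, 23.2]
tcp_rot: [180.0, 0.0, 97.6]
ft_force: [-0.5, 0.7, 0.2]
finger_gap: -0.3
grip_force: 0.0
```

Request:
apply_moves([
  [4,0,0,0,0,0],
  [6,0,0,0,0,0],
  [7,0.2,0,0,0,0],
  [7,0.2,0,0,0,0],
  [7,0.2,0,0,0,0],
])

```text
time: 16.32
tool_pos: [578.3, -230.1, 23.0]
tcp_rot: [180.0, 0.0, 97.6]
ft_force: [0.6, -1.9, 0.4]
finger_gap: -0.3
grip_force: 0.9
```

```bash
python3 - <<'E'
from h import *
st()
E
```

```text
16.32 jig [  13.8 -190.1   23. ] rot [1.7999e+02 1.0000e-02 9.7560e+01] F [ 0.59 -1.91  0.39] -0.25905143720012275
```

Request:
apply_moves([
  [7,0,0,0,0,0],
  [8,0,0,0,0,0],
  [8,0,0,0,0,0],
  [8,0,0,0,0,0],
  [8,0,0,0,0,0],
])

```text
time: 16.95
tool_pos: [573.1, -191.3, 22.9]
tcp_rot: [-180.0, 0.0, 97.6]
ft_force: [-0.7, -2.7, 1.2]
finger_gap: -0.2
grip_force: 1.0
```

Request:
apply_moves([
  [8,0,0,0,0,0],
  [7,0,0,0,0,0],
  [6,0,0,0,0,0],
  [4,0,0,0,0,0],
  [2,0,0,0,0,0],
])

```text
time: 17.58
tool_pos: [569.5, -164.7, 22.8]
tcp_rot: [-180.0, -0.0, 97.6]
ft_force: [0.1, -0.5, 0.7]
finger_gap: 0.2
grip_force: 0.7
```

```bash
python3 - <<'E'
from h import *
st()
p,d=eyes.snapshot('scene')
for n in ('strip_end','strip_centre','stop_face'):
        print(n,[(w2j(r['xyz']),round(r['confidence'],2)) for r in models.place_of(n,'scene')][:3])
cv2.imwrite('pics/h.png',cv2.cvtColor(cv2.resize(p[180:280,140:360],(800,364),interpolation=cv2.INTER_CUBIC),cv2.COLOR_RGB2BGR))
E
```

```text
17.57 jig [  13.8 -124.1   22.8] rot [-1.7999e+02 -1.0000e-02  9.7570e+01] F [ 0.1  -0.47  0.68] 0.1996858266877046
strip_end [(array([-198.1,  243.3,    8.2]), 0.85), (array([ 14.7, 103.3,  21.3]), 0.68), (array([-357. ,  -91.7,   16. ]), 0.65)]
strip_centre [(array([12.3, -2. , 28.8]), 0.96), (array([-249.2,  339.3,   13.1]), 0.61), (array([  93.6, -382.1,    1.4]), 0.59)]
stop_face [(array([  9.1, 123.9,  23.8]), 0.97), (array([ 2.407e+02, -4.700e+00, -1.000e-01]), 0.75)]
```

View pics/h.png

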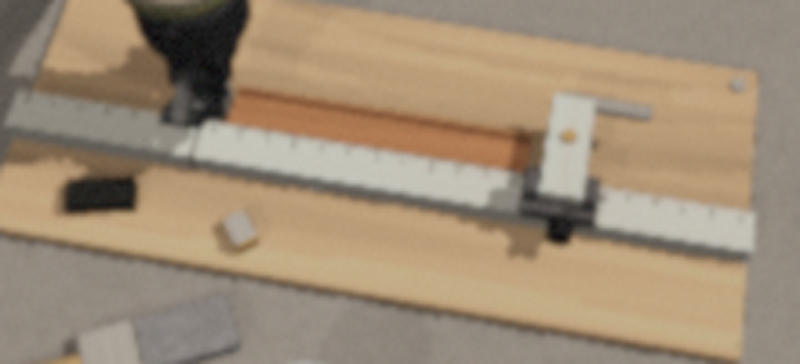

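The leaf is down at crop (568,150), and the strip's end (525,150) is roughly 13 mm short of it. From here I creep in.

Request:
apply_moves([
  [0.8,0,0,0,0,0],
  [0.8,0,0,0,0,0],
  [0.8,0,0,0,0,0],
  [0.8,0,0,0,0,0],
  [0.8,0,0,0,0,0],
])

```text
time: 18.4
tool_pos: [569.1, -161.0, 22.9]
tcp_rot: [-180.0, 0.0, 97.6]
ft_force: [-0.2, -0.4, -0.4]
finger_gap: -0.2
grip_force: 0.3
```

Request:
apply_moves([
  [0.4,0,0,0,0,0],
  [0.4,0,0,0,0,0],
  [0.4,0,0,0,0,0],
  [0.4,0,0,0,0,0],
  [0,0,0,0,0,0],
])

```text
time: 19.02
tool_pos: [568.9, -159.4, 22.9]
tcp_rot: [180.0, -0.0, 97.6]
ft_force: [0.1, 0.6, -0.4]
finger_gap: -0.1
grip_force: 0.2
```

Request:
apply_moves([
  [0.4,0,0,0,0,0],
  [0.4,0,0,0,0,0],
  [0.4,0,0,0,0,0],
  [0.4,0,0,0,0,0],
  [0,0,0,0,0,0],
])

```text
time: 19.65
tool_pos: [568.7, -157.8, 22.9]
tcp_rot: [180.0, -0.0, 97.6]
ft_force: [-0.1, -0.4, 0.6]
finger_gap: -0.0
grip_force: 0.3
```

Request:
apply_moves([
  [0.4,0,0,0,0,0],
  [0.4,0,0,0,0,0],
  [0.4,0,0,0,0,0],
  [0.4,0,0,0,0,0],
  [0,0,0,0,0,0],
])

```text
time: 20.27
tool_pos: [568.5, -156.2, 22.9]
tcp_rot: [-180.0, -0.0, 97.6]
ft_force: [-0.3, -0.7, 0.6]
finger_gap: -0.4
grip_force: 0.4
```

Request:
apply_moves([
  [0.4,0,0,0,0,0],
  [0.4,0,0,0,0,0],
  [0.4,0,0,0,0,0],
  [0.4,0,0,0,0,0],
  [0,0,0,0,0,0],
])

```text
time: 20.9
tool_pos: [568.3, -154.7, 22.9]
tcp_rot: [180.0, -0.0, 97.6]
ft_force: [-1.2, -1.5, 0.1]
finger_gap: -0.1
grip_force: 0.5
```

Request:
apply_moves([
  [0.3,0,0,0,0,0],
  [0.3,0,0,0,0,0],
  [0.3,0,0,0,0,0],
  [0.3,0,0,0,0,0],
  [0,0,0,0,0,0],
])

```text
time: 21.52
tool_pos: [568.1, -153.5, 22.9]
tcp_rot: [180.0, -0.0, 97.6]
ft_force: [-1.3, -1.1, 0.5]
finger_gap: 0.2
grip_force: 0.6
```

Request:
apply_moves([
  [0.3,0,0,0,0,0],
  [0.3,0,0,0,0,0],
  [0.3,0,0,0,0,0],
  [0.3,0,0,0,0,0],
  [0,0,0,0,0,0],
])

```text
time: 22.15
tool_pos: [567.9, -152.3, 22.9]
tcp_rot: [-180.0, -0.0, 97.6]
ft_force: [-0.2, -1.2, 0.9]
finger_gap: -0.2
grip_force: 0.6
```

Request:
apply_moves([
  [0.3,0,0,0,0,0],
  [0.3,0,0,0,0,0],
  [0.3,0,0,0,0,0],
  [0.3,0,0,0,0,0],
  [0,0,0,0,0,0],
])

```text
time: 22.78
tool_pos: [567.8, -151.1, 22.9]
tcp_rot: [-180.0, -0.0, 97.6]
ft_force: [-0.9, -1.5, 0.4]
finger_gap: -0.3
grip_force: 0.7
```

Request:
apply_moves([
  [0.3,0,0,0,0,0],
  [0.3,0,0,0,0,0],
  [0.3,0,0,0,0,0],
  [0.3,0,0,0,0,0],
  [0,0,0,0,0,0],
])

```text
time: 23.4
tool_pos: [567.6, -149.9, 22.9]
tcp_rot: [-180.0, -0.0, 97.6]
ft_force: [-1.0, -1.0, 2.0]
finger_gap: 0.2
grip_force: 0.7
```

Request:
apply_moves([
  [0.3,0,0,0,0,0],
  [0.3,0,0,0,0,0],
  [0.3,0,0,0,0,0],
  [0.3,0,0,0,0,0],
  [0,0,0,0,0,0],
])

```text
time: 24.02
tool_pos: [567.5, -148.7, 22.9]
tcp_rot: [-180.0, 0.0, 97.6]
ft_force: [0.4, -1.3, 0.8]
finger_gap: -0.1
grip_force: 0.8
```

Request:
apply_moves([
  [0.3,0,0,0,0,0],
  [0.3,0,0,0,0,0],
  [0.3,0,0,0,0,0],
  [0.3,0,0,0,0,0],
  [0,0,0,0,0,0],
])

```text
time: 24.65
tool_pos: [567.3, -147.5, 22.9]
tcp_rot: [-180.0, -0.0, 97.6]
ft_force: [-0.4, -1.2, 0.3]
finger_gap: 0.2
grip_force: 0.8
```

Request:
apply_moves([
  [0.3,0,0,0,0,0],
  [0.3,0,0,0,0,0],
  [0.3,0,0,0,0,0],
  [0.3,0,0,0,0,0],
  [0,0,0,0,0,0],
])

```text
time: 25.28
tool_pos: [567.2, -146.6, 22.9]
tcp_rot: [180.0, 0.0, 97.6]
ft_force: [-0.3, -3.6, -0.3]
finger_gap: -0.1
grip_force: 1.8
```

Contact: Fy stepped to -3.6 N and the advance lagged the command. I add slightly more push and hold.

Request:
apply_moves([
  [0.2,0,0,0,0,0],
  [0.2,0,0,0,0,0],
  [0,0,0,0,0,0],
  [0,0,0,0,0,0],
  [0,0,0,0,0,0],
])

```text
time: 25.9
tool_pos: [567.2, -146.5, 23.0]
tcp_rot: [180.0, 0.0, 97.6]
ft_force: [-0.5, -5.2, -1.5]
finger_gap: -0.5
grip_force: 2.8
```

Request:
apply_moves([
  [0.15,0,0,0,0,0],
  [0,0,0,0,0,0],
  [0,0,0,0,0,0],
  [0,0,0,0,0,0],
  [0,0,0,0,0,0],
])

```text
time: 26.52
tool_pos: [567.2, -146.5, 23.0]
tcp_rot: [180.0, 0.1, 97.6]
ft_force: [-0.7, -6.5, -1.6]
finger_gap: -0.2
grip_force: 3.0
```

Request:
apply_moves([
  [0,0,0,0,0,0],
  [0,0,0,0,0,0],
  [0,0,0,0,0,0],
  [0,0,0,0,0,0],
  [0,0,0,0,0,0],
])

```text
time: 27.15
tool_pos: [567.2, -146.5, 22.9]
tcp_rot: [180.0, 0.1, 97.6]
ft_force: [-0.5, -5.9, -1.5]
finger_gap: 0.1
grip_force: 3.0
```

The push held at about 6 N for over 1.5 s with no motion. I back off, lift, and go over the pin.

Request:
apply_moves([
  [-1,0,0,0,0,0],
  [-4,0,0,0,0,0],
  [-10,0,0,0,0,0],
  [0,0,-50,0,0,0],
  [0,0,-60,0,0,0],
])

```text
time: 27.78
tool_pos: [567.7, -160.7, 132.3]
tcp_rot: [-179.8, -0.1, 97.5]
ft_force: [2.4, -1.0, -0.4]
finger_gap: 0.4
grip_force: 0.0
```

Request:
apply_moves([
  [40,-5,-15,0,0,0],
  [50,-6,0,0,0,0],
  [50,-6,0,0,0,0],
  [50,-6,0,0,0,0],
  [50,-6,0,0,0,0],
], fingers=40)

```text
time: 28.4
tool_pos: [508.4, 74.6, 148.2]
tcp_rot: [180.0, -0.0, 97.5]
ft_force: [1.0, 0.2, 0.0]
finger_gap: 39.9
grip_force: 0.0
```

Request:
apply_moves([
  [40,-4,0,0,0,0],
  [10,0,0,0,0,0],
  [0,0,0,0,0,0],
  [0,0,0,0,0,0],
  [0,0,0,0,0,0],
])

```text
time: 29.02
tool_pos: [498.5, 121.3, 147.9]
tcp_rot: [-180.0, 0.0, 97.5]
ft_force: [1.1, 0.2, -0.5]
finger_gap: 39.7
grip_force: 0.0
```

```bash
python3 - <<'E'
from h import *
st()
p,d=eyes.snapshot('wrist')
for n in ('pin','hinge','stop_face','strip_end'):
    print(n,[(w2j(r['xyz']),round(r['confidence'],2)) for r in models.place_of(n,'wrist')][:3])
cv2.imwrite('pics/i.png',cv2.cvtColor(p,cv2.COLOR_RGB2BGR))
E
```

```text
29.02 jig [-18.8 168.8 147.9] rot [-1.800e+02  1.000e-02  9.747e+01] F [ 1.14  0.17 -0.5 ] 39.69310358258668
pin [(array([-20.2, 166.3,  60.3]), 0.58)]
hinge [(array([ 48.6, 169.7,  62.7]), 0.73)]
stop_face [(array([ 11.6, 125.2,  27.9]), 0.83)]
strip_end [(array([-194.1,  241. ,   11.9]), 0.78)]
```

View pics/i.png

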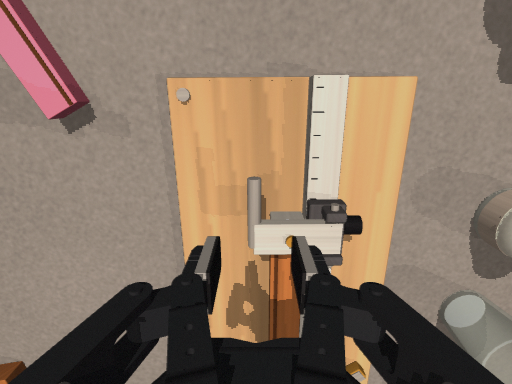

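The wrist view shows the leaf down at (297,238), with the strip's end under it, and the pin at (254,205) centred between the fingers. I descend and grip.

Request:
apply_moves([
  [0,-1.2,25,0,0,0],
  [0,0,30,0,0,0],
  [0,0,25,0,0,0],
  [0,0,15,0,0,0],
  [0,0,5,0,0,0],
])

```text
time: 29.9
tool_pos: [496.5, 122.2, 47.1]
tcp_rot: [-179.9, 0.0, 97.6]
ft_force: [-0.1, -0.4, 0.3]
finger_gap: 40.2
grip_force: 0.0
```

Request:
apply_moves([
  [0,0,0,0,0,0],
  [0,0,0,0,0,0],
  [0,0,0,0,0,0],
  [0,0,0,0,0,0],
  [0,0,0,0,0,0],
], fingers=4, grip_force=25)

```text
time: 30.52
tool_pos: [496.9, 122.3, 48.8]
tcp_rot: [-180.0, -0.0, 97.6]
ft_force: [-5.4, -0.7, 4.0]
finger_gap: 10.5
grip_force: 25.4
```

```bash
python3 - <<'E'
from h import *
st()
E
```

```text
30.52 jig [-20.3 170.   48.8] rot [-180.     -0.     97.57] F [-5.38 -0.66  4.  ] 10.478607882451763
```

Request:
apply_moves([
  [0,1.2,-12.9,0,0,0],
  [0,3.5,-12.4,0,0,0],
  [0,5.8,-11.6,0,0,0],
  [0,7.8,-10.3,0,0,0],
  [0,9.6,-8.7,0,0,0],
])

```text
time: 31.15
tool_pos: [520.3, 125.8, 104.9]
tcp_rot: [-179.4, -0.0, 97.6]
ft_force: [-32.2, -3.4, 26.6]
finger_gap: 11.2
grip_force: 26.5
```

Request:
apply_moves([
  [0,11,-6.8,0,0,0],
  [0,12.1,-4.7,0,0,0],
  [0,12.7,-2.3,0,0,0],
  [0,12.9,0,0,0,0],
  [0,12.5,2.4,0,0,0],
])

```text
time: 31.78
tool_pos: [586.5, 134.4, 116.2]
tcp_rot: [179.9, -0.0, 97.6]
ft_force: [-4.1, -0.2, -1.0]
finger_gap: 11.0
grip_force: 25.7
```

```bash
python3 - <<'E'
from h import *
st()
E
```

```text
31.77 jig [ 70.1 170.1 116.2] rot [ 1.7992e+02 -1.0000e-02  9.7570e+01] F [-4.14 -0.24 -0.98] 11.034049444137942
```

Request:
apply_moves([
  [0,0,0,0,0,0],
  [0,0,0,0,0,0],
  [0,0,0,0,0,0],
  [0,0,-20,0,0,0],
  [0,0,-40,0,0,0],
], fingers=45)

```text
time: 32.4
tool_pos: [583.9, 133.8, 175.1]
tcp_rot: [-179.8, 0.0, 97.6]
ft_force: [0.5, 0.3, -0.0]
finger_gap: 45.0
grip_force: 0.0
```

Request:
apply_moves([
  [0,0,-50,0,0,0],
  [20,-30,-10,0,0,0],
  [30,-40,0,0,0,0],
  [30,-40,0,0,0,0],
  [0,0,0,0,0,0],
])

```text
time: 33.02
tool_pos: [463.7, 200.4, 237.1]
tcp_rot: [179.9, -0.1, 97.7]
ft_force: [0.7, 0.7, -0.1]
finger_gap: 45.0
grip_force: 0.0
```

```bash
python3 - <<'E'
from h import *
st()
for c in ('top','scene'):
    p,d=eyes.snapshot(c)
    for n in ('pin','hinge','stop_face','strip_end','strip_centre'):
        print(c,n,[(w2j(r['xyz']),round(r['confidence'],2)) for r in models.place_of(n,c)][:3])
cv2.imwrite('pics/j.png',cv2.cvtColor(cv2.resize(p[150:290,130:360],(800,487),interpolation=cv2.INTER_CUBIC),cv2.COLOR_RGB2BGR))
E
```

```text
33.02 jig [-42.8 251.8 237.1] rot [ 1.7989e+02 -5.0000e-02  9.7730e+01] F [ 0.67  0.67 -0.15] 44.98600632761336
top pin [(array([ 72.6, 165.3, 130.3]), 0.61)]
top hinge [(array([ 51.5, 168.6,  64.8]), 0.86), (array([ -43.1, -434.8,   -5.1]), 0.22)]
top stop_face [(array([ 12.5, 120.7,  23.3]), 0.87)]
top strip_end [(array([ 14.5, 125.7,  26.6]), 0.57), (array([-361.2,  -94.6,   18.8]), 0.57), (array([ 211.5, -162.1,   -2.2]), 0.24)]
top strip_centre [(array([-249.2,  335.4,   11.1]), 0.93), (array([ 6.9, 17.3, 24.2]), 0.79), (array([-328.3, -229. ,   10.6]), 0.68)]
scene pin [(array([ 73.4, 167.1, 130.4]), 0.53)]
scene hinge [(array([ 51.6, 168.4,  63.9]), 0.69)]
scene stop_face []
scene strip_end [(array([-196.1,  243.3,   11. ]), 0.92), (array([ 13.2, 124.5,  22.8]), 0.73), (array([238.6,  -4.2,  -0.4]), 0.37)]
scene strip_centre [(array([-245.9,  339.4,   13. ]), 0.97), (array([12.8, 14.8, 29.3]), 0.83), (array([-332.2, -229.9,   11.6]), 0.68)]
```

View pics/j.png

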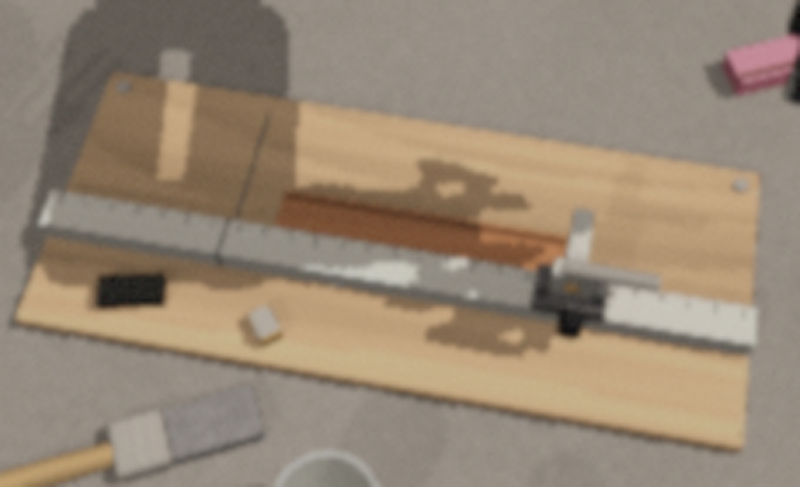

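The leaf now leans back past upright, with the pin at crop (610,275), jig x ≈ 73. The strip lies flush on the fence with its end at the stop (565,245), the carriage hasn't moved and the bystanders are in place. I hand in.

```bash
python3 -c "
from bench import job
print(job.hand_in())"
```

```text
the job is handed in; nothing more can be done
None
```

The job is handed in at about 33 s: I flipped the stop down, slid the strip flush along the fence onto it, and held it there at about 6 N for over a second. I then flipped the stop back up past upright; in the last pictures the strip was in place and the carriage showed no shift within the cameras' few-mm accuracy.

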